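# Rock test of two microscope bases

## Robot

A 6-joint arm with a two-finger parallel gripper is mounted at the origin on the work surface. World frame = base frame: x ahead of the robot, y to its left, z up, the work surface at z = 0. Lengths are in m, angles in degrees, forces in N, time in s.
With the tool pointing down it reaches from about 0.275 to 0.775 m from the base axis. Payload 14.6 kg.
Tool frame: the origin (TCP) lies at the very end of the fingers, on their centre line; the grasp point (between the pads) lies env.hold_point_z behind it (env.hold_point_z is the distance from the TCP to the grasp point, in m); x points along the fingers, y is the direction in which the jaws open and shut, and the axes are right-handed (so a half turn about x gives the same grasp; the last joint's range is limited). The gripper opens to 85 mm and grips with 20 to 120 N. Pads are 22 mm wide; open, the fingers measure 114 mm over their backs; the gripper's body (76 mm by 85 mm) begins 54 mm behind the grasp point. The pads swing forward as they close: fully open they stand 13 mm farther back than shut.
Start: joints at [67.305, 15.075, -2.767, 72.158, 0, 81.102], TCP at [0.125, 0.51, 0.231] pointing down, gripper open.
Joint ranges: [-151.79, 151.79], [-50.71, 97.33], [-67.44, 78.34], [-121.81, 120.89], [-77.56, 73.72], [-180, 180]. Speed limits (degrees/s): [108.29, 108.29, 147.25, 159.86, 180, 180].

## Interface

Orientations are given as a 3x3 rotation matrix whose columns are the frame's x, y, z axes.
In Python, from workcell import env, viewer, hand_in gives the robot as it stands.
- The arm moves only by the tool play_rows, never from a script. Its argument "rows" is a list of rows, each a list of 3 entries, a list of its own where there are three numbers: the gripper's target within -1 to 1 (fully open at 1, half-way at 0, shut at -1), then the shift along the tool's x, y, z in cm, then the turn, a rotation vector about the tool's x, y, z in degrees. In form: [[fingers, [tx, ty, tz], [ax, ay, az]], ...]. A call has 1 to 20 rows; each row shifts and turns the commanded pose from where the row before left it, along the tool's axes as they then stand; what a row does not reach is not made up. A row lasts 1/10 s, in which the tool goes at most 50 mm and 8.59 degrees, less where a joint would pass 70% of its speed; a pose out of reach is approached as far as the arm can. A call with a gripper value outside its range is refused whole. The fingers move at their own pace and stop on an object; the grip force is fixed at half the most. Time passes only in rows, so rows that do not move let the fingers close. It gives the time, the measured TCP pose, the force and the opening at its end, in the units of the state.
- env.observe(): the state, without advancing time (a new reading comes with each control period).
- viewer.read_camera(name): name is "scene" or "top" or "wrist"; returns the picture (480x640x3 uint8, blue, green, red); there is no depth.
- viewer.get_calibration(name): a dict with "camera_matrix" (3x3 intrinsics, pixels), "k1" (the pictures are not rectified: a ray, as slopes to the right and down, at radius r is drawn at 1 + k1 r^2 times it, then the intrinsics apply), "position" and "rotation" of the camera in the world; the wrist camera has in their place "hand_eye" (4x4, takes a point from camera to tool coordinates, whose origin is the TCP and whose axes are the tool frame's). Camera axes: x right, y down, z forward; pixel columns grow to the right and rows downward; lengths in m; the calibration is good to about 2 mm. A picture is of the moment at which its call begins: read the wrist's pose just before it. get_calibration takes no time and is no camera call.
- hand_in(): hands the job in, once; it reports no verdict.
The state is a dict: "t": time; "q": joint angles; "dq": joint speeds; "tau": joint torques, N m; "eef_pos": TCP position; "orientation": TCP orientation; "ft_force": force on the tool from outside, world axes, zero at the start; "moment": the same for the moment, N m; "width": finger opening in m.
Only numpy, scipy, OpenCV 4.12 (cv2) and the standard library are available. Lean on these libraries where they do the work, as an engineer would, in place of code of your own. Each camera call takes 0.05 s, during which the arm holds its last target.

## Task

The stage disc of one of these two microscope bases stands proud, so that the straightedge rocks on it. Lay the straightedge across the disc from side to side of a base and, with it released, press its ends down to find out which base it rocks on; then leave it lying across the middle of the base where it does not rock, after firmly pressing down there first the red end and then the plain end. Last, push the pointer lever right over towards the base that rocks, without disturbing the other things on the bench.

Things in the scene. Friction and masses are not known exactly. Their poses are not given: they have to be found in the camera images.
- straightedge: steel straightedge with black grip, loose, 0.25 kg. Bar 200 mm long (its x), 24 mm wide (y), 16 mm thick (z), with a grip block on top at the middle: 60 mm along x, 18 mm wide (y), its top 44 mm above the bar's underside. Origin: centre of the bar's underside. A red band 26 mm wide marks the +x end. At the start it lies flat on the bench in front of the bases, roughly crosswise to the robot
- red_end (a point): point on the bar's top, in the middle of the red band: 85 mm along the straightedge's +x from its middle, 16 mm above its underside; press here. On a proud disc the straightedge balances level, 3 mm too high; some 2 to 4 N on one end drops it onto the face and lifts the other by about 7 mm (3 degrees); it settles back when let go
- plain_end (a point): point on the bar's top at the unmarked end: 85 mm along the straightedge's -x, 16 mm above its underside; press here
- base_left: white microscope base casting on the robot's left (+y), fixed. Flat face 120 mm (its x) by 180 mm (its y), 34 mm above the bench; origin: underside, below the face centre. Mid-face a grey disc 76 mm across in a thin black ring: flush in one of the bases, about 3 mm proud in the other (which is not told). Far side: tongue 70 mm wide to x = 110 mm with dark stub, 38 mm across, 22 mm tall, at x = 88 mm
- base_right: white microscope base casting on the robot's right (-y), fixed. Flat face 120 mm (its x) by 180 mm (its y), 34 mm above the bench; origin: underside, below the face centre. Mid-face a grey disc 76 mm across in a thin black ring: flush in one of the bases, about 3 mm proud in the other (which is not told). Far side: tongue 70 mm wide to x = 110 mm with dark stub, 38 mm across, 22 mm tall, at x = 88 mm
- pointer (a joint): verdict lever standing on a grey block (50 x 56 x 26 mm, fixed) between the bases: it swings sideways about an axis along world x at the block's top, 26 mm above the bench. 0 = upright, positive = leaning to the left base (+y), negative = to the right base (-y), stops at +-0.6 rad. Starts near upright, stays where it is left, moves with about 1 N at the tip
- pointer_tip (a point): centre of the lever's orange ball, 22 mm across, 62 mm from the lever's axis (88 mm above the bench when upright)
- eyepiece: black round eyepiece, 34 mm across, 34 mm tall, standing in the gap before the pointer; a bystander. Origin: centre of its underside
- petri_dish: clear round dish with lid, 94 mm across, 16 mm tall, on the robot's right; a bystander. Origin: centre of its underside
- tweezers: flat steel tweezers, about 165 mm long, 5 mm high, lying on the robot's left; a bystander. Origin: centre of its underside
- lens_ring: black objective lens housing, 62 mm across, 52 mm tall, on the far right; a bystander. Origin: centre of its underside
- mouse: black computer mouse, 105 x 60 x 34 mm, on the far left; a bystander. Origin: centre of its underside
Mind the look-alikes: they are no part of the job. What is shaped like the part that bears pointer but turquoise or yellow is not meant. Several things have the shape of the straightedge; the one meant has the colours described above.

How it is judged:
By the outcome, as a careful person would: the job done as asked, in the order asked, and still so for the second after the job is handed in, with the robot touching nothing.
It also fails if it takes over 72 s, if anything falls off the work surface, if the arm or the gripper's body presses on something with over 40 N, if the wrist force passes 120 N, or if a joint passes its speed limit or range.

## Working session

There is one attempt and no reset: what is moved stays moved. The work goes in short steps, Python scripts to look and compute and a tool call to move; the robot and the scene stay as the last step left them, time stands still between calls to the robot, and variables do not carry over. Pictures are saved under pics/ and viewed, and the job is handed in when it is done.

Besides the shell and the picture viewer there is one more tool, called as name(argument=value, ...) on one line, values as JSON. play_rows: Moves the arm, as the interface text tells. Its arguments: {"type":"object","properties":{"rows":{"type":"array"}},"required":["rows"]}

```bash
ls; mkdir -p pics
python3 - <<'E'
from workcell import env, viewer
import cv2,json
s=env.observe();print(s, env.hold_point_z)
for n in ("scene","top","wrist"):
    im=viewer.read_camera(n);cv2.imwrite(f"pics/{n}0.png",im);print(n,viewer.get_calibration(n))
E
```

```text
pics
{'t': 0.0, 'q': array([ 6.73056426e+01,  1.50969075e+01, -2.80368789e+00,  7.21587216e+01,
       -1.26191783e-03,  8.11027641e+01]), 'dq': array([ 0.05382378, -0.03564073,  0.02138931, -0.03454947,  0.06089527,
       -0.01667802]), 'tau': array([ 1.08417877e-03, -6.37610865e+01,  3.84570479e+01,  1.37925570e-02,
       -1.56382316e-04,  6.31096583e-06]), 'eef_pos': array([0.12509935, 0.50958953, 0.23084301]), 'orientation': array([[-3.79106022e-04,  2.38484461e-01,  9.71146239e-01],
       [-9.63618815e-04,  9.71145771e-01, -2.38484722e-01],
       [-9.99999464e-01, -1.02622578e-03, -1.38359096e-04]]), 'ft_force': array([0.04689918, 0.47019328, 0.25344274]), 'moment': array([-0.01461201,  0.01144708,  0.02037287]), 'width': 0.08582447874671564} 0.0187
scene {'camera_matrix': array([[541.51740707,   0.        , 325.76361075],
       [  0.        , 541.51740707, 238.44298216],
       [  0.        ,   0.        ,   1.        ]]), 'k1': 0.008574778256458191, 'position': array([1.34635645, 0.29677879, 0.84644276]), 'rotation': array([[-0.3244303 ,  0.61091327, -0.72217032],
       
[... 374 characters left out ...]
[[ 0.0131663 , -0.98060584,  0.19554751],
       [-0.99988924, -0.01155466,  0.00938023],
       [-0.00693882, -0.19564935, -0.98064937]])}
wrist {'camera_matrix': array([[372.16258469,   0.        , 313.52306749],
       [  0.        , 372.16258469, 239.70329911],
       [  0.        ,   0.        ,   1.        ]]), 'k1': -0.07134592789930627, 'hand_eye': array([[-7.26048360e-05, -2.93951562e-01,  9.55820315e-01,
        -1.42446537e-01],
       [ 9.99999997e-01, -4.14449860e-05,  6.32148287e-05,
        -5.62439739e-04],
       [ 2.10318619e-05,  9.55820317e-01,  2.93951564e-01,
        -7.53317743e-02],
       [ 0.00000000e+00,  0.00000000e+00,  0.00000000e+00,
         1.00000000e+00]])}
```

View pics/top0.png

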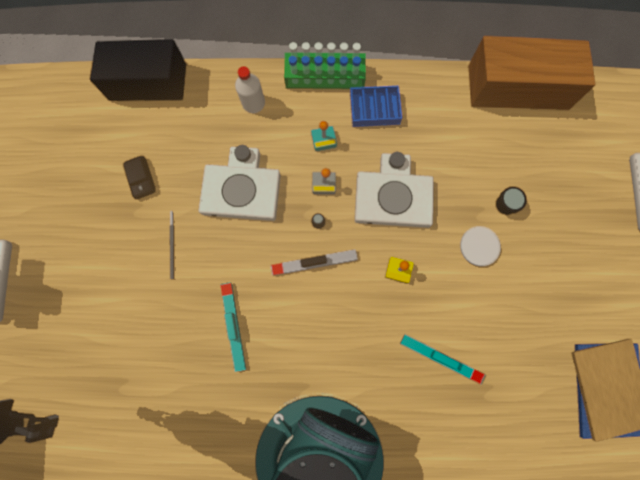

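View pics/scene0.png

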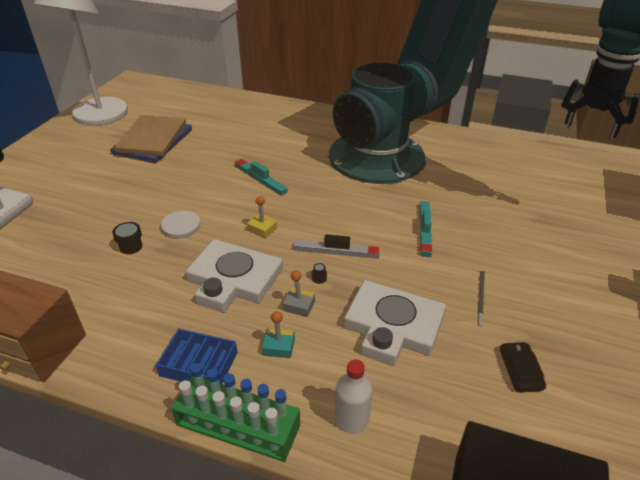

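```bash
cat > h.py <<'E'
import numpy as np,cv2
from workcell import env,viewer
def ray(name,px,pose=None):
    c=viewer.get_calibration(name);K=c["camera_matrix"];k=c["k1"]
    px=np.atleast_2d(np.float64(px))
    n=cv2.undistortPoints(px[:,None,:],K,np.array([k,0,0,0.]))[:,0]
    d=np.c_[n,np.ones(len(n))]
    if name=="wrist":
        p,R=pose;H=c["hand_eye"];Rw=R@H[:3,:3];pos=p+R@H[:3,3]
    else: Rw,pos=c["rotation"],c["position"]
    return pos,d@Rw.T
def onz(name,px,z,pose=None):
    o,d=ray(name,px,pose);return o+d*((z-o[2])/d[:,2])[:,None]
def proj(name,P,pose=None):
    c=viewer.get_calibration(name);K=c["camera_matrix"]
    if name=="wrist":
        p,R=pose;H=c["hand_eye"];Rw=R@H[:3,:3];pos=p+R@H[:3,3]
    else: Rw,pos=c["rotation"],c["position"]
    q=(np.atleast_2d(P)-pos)@Rw
    return cv2.projectPoints(q,np.zeros(3),np.zeros(3),K,np.array([c["k1"],0,0,0.]))[0][:,0]
E
python3 - <<'E'
from h import *
im=cv2.imread("pics/top0.png");hsv=cv2.cvtColor(im,cv2.COLOR_BGR2HSV)
def comps(m,amin=30):
    n,l,st,c=cv2.connectedComponentsWithStats(m.astype(np.uint8))
    for i in range(1,n):
        if st[i,4]>amin: yield i,l==i,st[i],c[i]
S,V=hsv[...,1],hsv[...,2]
print("white")
for i,m,st,c in comps((S<45)&(V>170),500): 
    if not 150<c[1]<230: continue
    ct=max(cv2.findContours(m.astype(np.uint8),0,1)[0],key=cv2.contourArea)
    print(st,c,[onz("top",p,0.034)[0].round(3).tolist() for p in cv2.boxPoints(cv2.minAreaRect(ct))])
print("disc")
for (x,y) in((239,190),(395,197)):
    print(im[y-3:y+3,x].tolist())
    m=((V<165)&(S<80)).astype(np.uint8); mm=np.zeros_like(m);cv2.circle(mm,(x,y),24,1,-1);m&=mm
    ct=max(cv2.findContours(m,0,1)[0],key=cv2.contourArea);e=cv2.fitEllipse(ct);print(e,onz("top",e[0],.034))
r=((hsv[...,0]<8)|(hsv[...,0]>172))&(S>150)&(V>100)
for i,m,st,c in comps(r,20): print("red",st,c,onz("top",c,.016)[0].round(3))
roi=im[235:290,260:370];cv2.imwrite("pics/se.png",cv2.resize(roi,None,fx=7,fy=7))
roi=im[130:235,190:445];cv2.imwrite("pics/ba.png",cv2.resize(roi,None,fx=3.1,fy=3.1,interpolation=2))
E
```

```text
white
[ 199  147   79   71 2744] [238.8680758  188.65998542] [[0.55, 0.287, 0.034], [0.718, 0.281, 0.034], [0.697, 0.102, 0.034], [0.533, 0.113, 0.034]]
[ 356  154   77   71 2877] [393.88182134 195.3472367 ] [[0.535, -0.076, 0.034], [0.699, -0.086, 0.034], [0.69, -0.268, 0.034], [0.526, -0.252, 0.034]]
disc
[[115, 128, 135], [115, 128, 135], [116, 130, 136], [117, 131, 137], [115, 128, 135], [117, 131, 137]]
((238.46681213378906, 190.06077575683594), (32.53276443481445, 35.120426177978516), 72.86289978027344) [[0.60211622 0.19619854 0.034     ]]
[[111, 123, 130], [110, 124, 130], [111, 123, 130], [113, 124, 132], [113, 125, 132], [111, 123, 130]]
((394.5430908203125, 197.33412170410156), (33.463722229003906, 35.3873291015625), 107.51473999023438) [[ 0.58836755 -0.16869899  0.034     ]]
red [238  67  11  12 111] [243.1981982  72.5045045] [0.92  0.205 0.016]
red [272 264  11  11 100] [277.04 268.95] [0.42  0.101 0.016]
red [221 284  11  11 100] [226.24 288.93] [0.372 0.216 0.016]
red [471 370  13  13 111] [477.0990991  376.01801802] [ 0.184 -0.35   0.016]
```

View pics/ba.png

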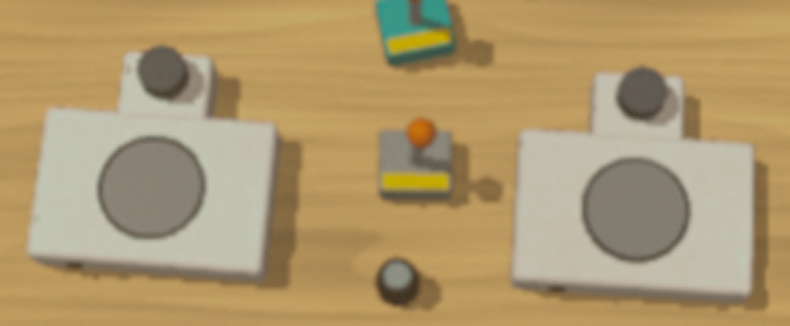

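View pics/se.png

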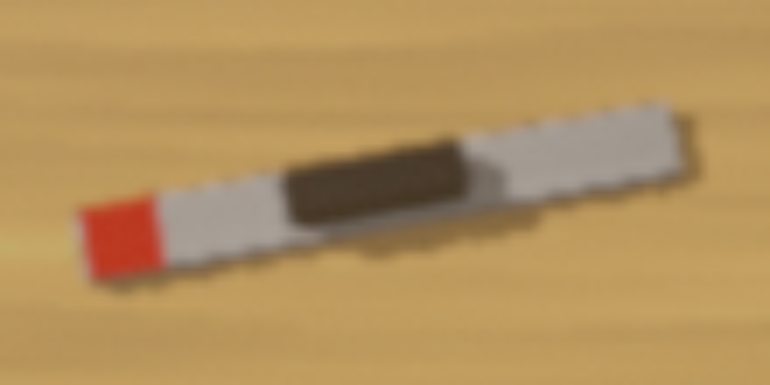

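```bash
cat > m.py <<'E'
from h import *
b=lambda p:(np.array(p)/3.1+[190,130]-0.3)
s=lambda p:(np.array(p)/7+[260,235]-0.4)
def show(n,px,z):
    P=onz("top",px,z);print(n,P[:,:2].round(4).tolist());return P
for nm,cor,stub,disc in(("L",[(47,108),(278,124),(265,272),(30,258)],(162,71),(238.5,190.06)),("R",[(519,130),(753,143),(751,292),(513,282)],(641,92),(394.54,197.33))):
    P=show(nm,[b(p) for p in cor],.034)
    print(np.linalg.norm(np.diff(P,axis=0),axis=1).round(3))
    d=P[0]-P[1];d2=P[3]-P[2];print("yaw",[np.degrees(np.arctan2(-e[0],e[1])).round(1) for e in(d,d2)], "c",P.mean(0))
    S=show("stub",b(stub),.056);D=show("disc",disc,.034);v=(S-D)[0];print("yaw stub",np.degrees(np.arctan2(v[1],v[0])),np.linalg.norm(v[:2]))
r=s((85,244));p=s((674,141))
A=show("redend",r,.016)[0];B=show("plainend",p,.016)[0]
print("len",np.linalg.norm(A-B),"mid",(A+B)/2,"ang of +x",np.degrees(np.arctan2(A[1]-B[1],A[0]-B[0])))
show("grip top",[s((375,180))],.044)
show("eyepiece top",b((398,272)),.034)
show("ball",b((421,132)),.088)
show("block yellowfront etc",[b((379,131)),b((452,131)),b((380,190)),b((451,190))],.026)
E
python3 m.py
```

```text
L [[0.665, 0.2803], [0.6531, 0.1017], [0.537, 0.1075], [0.546, 0.2851]]
[0.179 0.116 0.178]
yaw [np.float64(-3.8), np.float64(-2.9)] c [0.60025733 0.19368534 0.034     ]
stub [[0.6868, 0.1884]]
disc [[0.6021, 0.1961]]
yaw stub -5.196403348152408 0.08499124786651673
R [[0.6501, -0.0816], [0.6424, -0.2598], [0.526, -0.2541], [0.5314, -0.077]]
[0.178 0.117 0.177]
yaw [np.float64(-2.5), np.float64(-1.8)] c [ 0.58748537 -0.16814326  0.034     ]
stub [[0.6736, -0.1718]]
disc [[0.5884, -0.1687]]
yaw stub -2.078384612514126 0.08530820114213428
redend [[0.4184, 0.1135]]
plainend [[0.455, -0.0797]]
len 0.19655214755142086 mid [0.43671249 0.01690257 0.016     ] ang of +x 100.7272170352881
grip top [[0.4367, 0.0177]]
eyepiece top [[0.5381, 0.0085]]
ball [[0.6287, -0.0077]]
block yellowfront etc [[0.651, 0.025], [0.6516, -0.0309], [0.6039, 0.0233], [0.6045, -0.0305]]
```

```bash
cat >> h.py <<'E'
def plan(pos,yaw,from_pose=None):
    """target TCP pos, tool pointing down, tool y at yaw deg -> tool-frame shift (cm) with no turn first, turn about tool x"""
    s=env.observe();p,R=(s["eef_pos"],s["orientation"]) if from_pose is None else from_pose
    y=np.array([np.cos(np.radians(yaw)),np.sin(np.radians(yaw)),0]);x=np.array([0,0,-1.]);G=np.c_[x,y,np.cross(x,y)]
    rv=cv2.Rodrigues(R.T@G)[0][:,0]
    d=np.array(pos)-p
    return (R.T@d*100).round(2),np.degrees(rv).round(2)
E
python3 - <<'E'
from h import *
im=cv2.imread("pics/scene0.png");hsv=cv2.cvtColor(im,cv2.COLOR_BGR2HSV);S,V=hsv[...,1],hsv[...,2]
for (x,y),t in(((396,310),(238.467,190.06)),((235,264),(394.543,197.334))):
    m=((V<165)&(S<80)).astype(np.uint8); mm=np.zeros_like(m);cv2.ellipse(mm,((x,y),(48,36),0),1,-1);m&=mm
    ct=max(cv2.findContours(m,0,1)[0],key=cv2.contourArea);e=cv2.fitEllipse(ct);print(e)
    o1,d1=ray("scene",e[0]);o2,d2=ray("top",t);d1,d2=d1[0],d2[0]
    k=np.linalg.lstsq(np.c_[d1,-d2],o2-o1,rcond=None)[0];a,b=o1+k[0]*d1,o2+k[1]*d2;print((a+b)/2,a-b)
cv2.imwrite("pics/sc.png",cv2.resize(im[230:370,180:450],None,fx=2.9,fy=2.9,interpolation=2))
print(plan((.437,.0172,.12),10.7))
E
```

```text
((395.8341979980469, 310.00677490234375), (30.41944122314453, 42.672054290771484), 98.72267150878906)
[0.60243828 0.19781678 0.0320696 ] [-0.00063419  0.00239072  0.00029261]
((234.23391723632812, 264.104736328125), (25.70077133178711, 38.94718933105469), 81.8163833618164)
[ 0.58856254 -0.16791698  0.03182565] [-0.0007327   0.00212507 -0.00052738]
(array([ 11.12, -40.38,  42.03]), array([6.551e+01, 2.000e-02, 4.000e-02]))
```

View pics/sc.png

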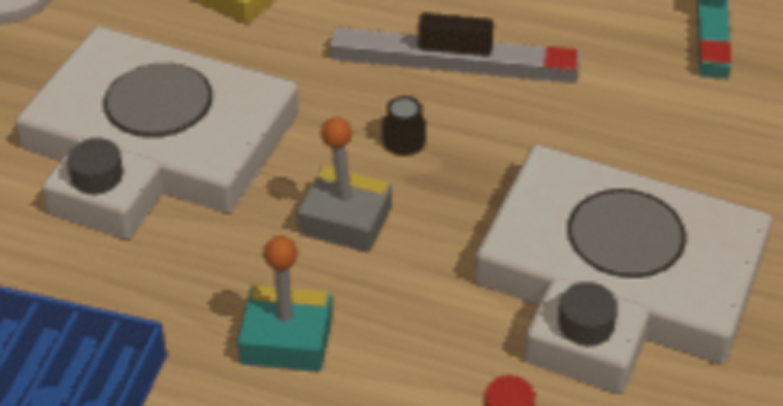

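play_rows(rows=[[0,[0.9,-3.3,3.4],[0,0,0]],[0,[0.9,-3.3,3.4],[0,0,0]],[0,[0.9,-3.3,3.4],[0,0,0]],[0,[0.9,-3.3,3.4],[0,0,0]],[0,[0.9,-3.3,3.4],[0,0,0]],[0,[0.9,-3.3,3.4],[0,0,0]],[0,[0.9,-3.3,3.4],[0,0,0]],[0,[0.9,-3.3,3.4],[0,0,0]],[0,[0.9,-3.3,3.4],[0,0,0]],[0,[0.9,-3.3,3.4],[0,0,0]],[0,[0.9,-3.3,3.4],[0,0,0]],[0,[0.9,-3.3,3.4],[0,0,0]],[0,[0,0,0],[8.2,0,0]],[0,[0,0,0],[8.2,0,0]],[0,[0,0,0],[8.2,0,0]],[0,[0,0,0],[8.2,0,0]],[0,[0,0,0],[8.2,0,0]],[0,[0,0,0],[8.2,0,0]],[0,[0,0,0],[8.2,0,0]],[0,[0,0,0],[8.1,0,0]]])

```text
t: 2.15
eef_pos: [0.4269, 0.028, 0.1232]
orientation: [[-0.0, 0.984, 0.18], [0.0, 0.18, -0.984], [-1.0, -0.0, -0.0]]
ft_force: [-0.1, -0.2, 0.7]
width: 0.043
```

Run:
```python
from h import *
s=env.observe();print(s["t"],s["eef_pos"],s["q"].round(1),s["width"])
p=(s["eef_pos"],s["orientation"]);im=viewer.read_camera("wrist");cv2.imwrite("pics/w1.png",im)
print(proj("wrist",[[.437,.0172,.044],[.4184+.003,.1135-.015,.016],[.455,-.0797,.016]],p))
print(plan((.437,.0172,.12),10.7),plan((.437,.0172,.02),10.7))
```

```text
2.15 [0.4268641  0.02800093 0.1231677 ] [ -7.2   9.5 -28.   52.5   0.   72.4] 0.043032551697516706
[[326.89886888 268.07967385]
 [325.62313904 132.91869779]
 [324.63724466 370.60539752]]
(array([0.32, 0.81, 1.24]), array([-0.85, -0.  ,  0.02])) (array([10.32,  0.82,  1.24]), array([-0.85, -0.  ,  0.02]))
```

View pics/w1.png

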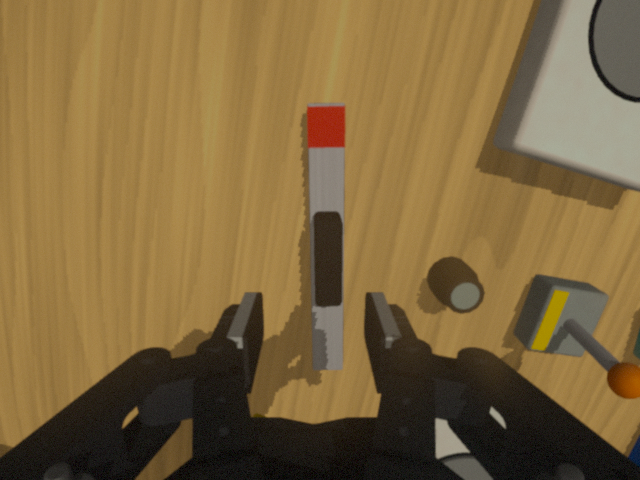

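Run:
```python
from h import *
s=env.observe();p=(s["eef_pos"],s["orientation"])
a=onz("wrist",[(326,102.5),(328,369.5),(308.5,125),(345.5,125),(312,330),(343.5,330)],.016,p);print(a.round(4).tolist());d=a[0]-a[1];print(np.linalg.norm(d),(a[0]+a[1])/2,np.degrees(np.arctan2(d[1],d[0])))
m1=(a[2]+a[3])/2;m2=(a[4]+a[5])/2;d=m1-m2;print(np.degrees(np.arctan2(d[1],d[0])))
print(onz("wrist",[(329,305),],.044,p))
```

```text
[[0.4189, 0.1171, 0.016], [0.4565, -0.0785, 0.016], [0.4103, 0.1015, 0.016], [0.4338, 0.1057, 0.016], [0.4379, -0.0453, 0.016], [0.4615, -0.0412, 0.016]]
0.19917130195565935 [0.43769277 0.01932161 0.016     ] 100.8772704014701
100.67592288925657
[[ 0.44304066 -0.00838297  0.044     ]]
```

play_rows(rows=[[0,[0.3,0.92,1.1],[-0.85,0,0]],[0,[4,0,0],[0,0,0]],[0,[4,0,0],[0,0,0]],[0,[2,0,0],[0,0,0]],[-1,[0,0,0],[0,0,0]],[-1,[0,0,0],[0,0,0]],[-1,[0,0,0],[0,0,0]],[-1,[0,0,0],[0,0,0]],[-1,[0,0,0],[0,0,0]],[-1,[0,0,0],[0,0,0]]])

```text
t: 3.2
eef_pos: [0.4383, 0.0189, 0.0207]
orientation: [[0.001, 0.98, 0.2], [-0.0, 0.2, -0.98], [-1.0, 0.001, 0.0]]
ft_force: [-0.8, -0.0, -3.0]
width: 0.0169
```

Run:
```python
from h import *
s=env.observe();print(s)
print(plan((.437,.0172,.12),10.7))
```

```text
{'t': 3.2, 'q': array([-8.20111893e+00,  1.72682428e+01, -3.67579925e+01,  3.59304676e+01,
        1.11126979e-03,  7.02338160e+01]), 'dq': array([ 0.07254321,  0.21576747, -0.13092164, -0.15782558,  0.06837271,
       -0.0153032 ]), 'tau': array([ 3.62732535e-03, -5.73769248e+01,  2.79416263e+01,  1.15053679e-02,
        1.24900038e-03, -5.88590425e-03]), 'eef_pos': array([0.43830937, 0.01887449, 0.02067816]), 'orientation': array([[ 7.50717332e-04,  9.79697400e-01,  2.00480526e-01],
       [-8.85992721e-05,  2.00480647e-01, -9.79697659e-01],
       [-9.99999714e-01,  7.17713584e-04,  2.37304773e-04]]), 'ft_force': array([-0.7785355 , -0.01856107, -3.03047002]), 'moment': array([ 0.01527077,  0.07523152, -0.00326246]), 'width': 0.01687751007589609}
(array([-9.93, -0.15,  0.14]), array([ 0.87,  0.01, -0.04]))
```

play_rows(rows=[[-1,[-3,0,0],[0,0,0]],[-1,[-4.5,0,0],[0,0,0]],[-1,[-4.5,0,0],[0,0,0]],[-1,[0,3.25,-2.33],[0,0,0]],[-1,[0,3.25,-2.33],[0,0,0]],[-1,[0,3.25,-2.33],[0,0,0]],[-1,[0,3.25,-2.33],[0,0,0]],[-1,[0,3.25,-2.33],[0,0,0]],[-1,[0,3.25,-2.33],[0,0,0]],[-1,[0,0,0],[7.8,0,0]],[-1,[0,0,0],[7.8,0,0]],[-1,[0,0,0],[0,0,0]]])

```text
t: 4.4
eef_pos: [0.601, 0.1951, 0.14]
orientation: [[-0.001, 0.997, -0.072], [-0.0, -0.072, -0.997], [-1.0, -0.001, 0.0]]
ft_force: [0.5, 0.4, -3.6]
width: 0.0171
```

Run:
```python
from h import *
s=env.observe();print(s["q"].round(1),s["ft_force"],s["eef_pos"])
p=(s["eef_pos"],s["orientation"]);im=viewer.read_camera("wrist");cv2.imwrite("pics/w2.png",im)
print(plan((.601,.195,.0607),-4))
```

```text
[ 10.6  27.7   2.8  65.1  -0.  104.8] [ 0.4604132   0.42989046 -3.64653409] [0.60102487 0.19511442 0.14000299]
(array([ 7.94,  0.01, -0.01]), array([0.13, 0.01, 0.03]))
```

View pics/w2.png

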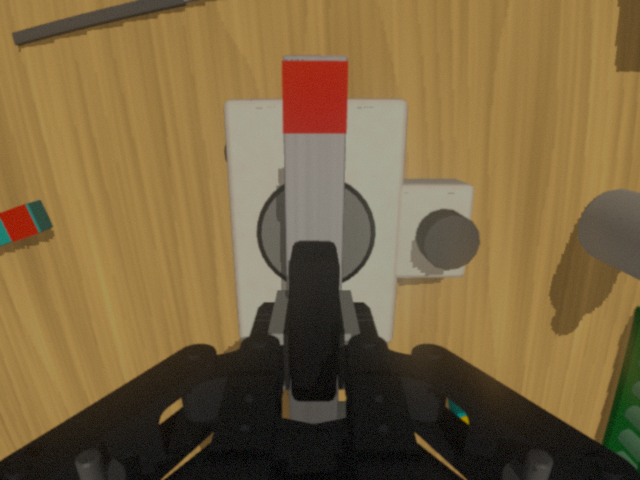

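Run:
```python
from h import *
s=env.observe();p=(s["eef_pos"],s["orientation"])
a=onz("wrist",[(227,101),(407,100),(239,330),(395,330),(258.5,232),(375,232)],.034,p);print(a.round(4).tolist())
print("far edge len",np.linalg.norm(a[0]-a[1]))
for i,j in((0,2),(1,3)):
    d=a[i]-a[j];print("yaw",np.degrees(np.arctan2(-d[0],d[1])))
print((a[4]+a[5])/2, np.linalg.norm(a[4]-a[5]),((a[0]+a[1])/2))
b=onz("wrist",[(283,60),(348,60),(285,180),(345,180)],.140-.0207+.016,p);print(b.round(4).tolist())
```

```text
[[0.5518, 0.2887, 0.034], [0.6658, 0.2816, 0.034], [0.5389, 0.1251, 0.034], [0.6574, 0.1171, 0.034], [0.5625, 0.2012, 0.034], [0.6434, 0.1958, 0.034]]
far edge len 0.11429085981275389
yaw -4.499726157828939
yaw -2.929874331639407
[0.60297381 0.19848186 0.034     ] 0.081048818746921 [0.60878933 0.28516897 0.034     ]
[[0.5961, 0.2936, 0.1353], [0.6198, 0.292, 0.1353], [0.593, 0.2496, 0.1353], [0.6167, 0.248, 0.1353]]
```

play_rows(rows=[[-1,[2.5,0.15,-0.13],[0,0,0]],[-1,[3.5,0,0],[0,0,0]],[-1,[1.9,0,0],[0,0,0]],[-1,[0.15,0,0],[0,0,0]],[-1,[0,0,0],[0,0,0]]])

```text
t: 4.95
eef_pos: [0.6028, 0.1959, 0.0603]
orientation: [[-0.0, 0.998, -0.069], [-0.0, -0.069, -0.998], [-1.0, -0.0, 0.0]]
ft_force: [0.8, -0.3, -3.2]
width: 0.0169
```

play_rows(rows=[[-1,[0.1,0,0],[0,0,0]],[-1,[0,0,0],[0,0,0]]])

```text
t: 5.15
eef_pos: [0.6034, 0.1962, 0.06]
orientation: [[0.002, 0.998, -0.07], [0.0, -0.07, -0.998], [-1.0, 0.002, -0.0]]
ft_force: [-0.2, -0.6, -3.5]
width: 0.0166
```

play_rows(rows=[[-1,[0.1,0,0],[0,0,0]],[-1,[0,0,0],[0,0,0]]])

```text
t: 5.35
eef_pos: [0.6028, 0.1961, 0.0581]
orientation: [[0.0, 0.998, -0.07], [0.0, -0.07, -0.998], [-1.0, 0.0, -0.0]]
ft_force: [-0.3, 0.4, -3.1]
width: 0.0165
```

play_rows(rows=[[-1,[0.1,0,0],[0,0,0]],[-1,[0,0,0],[0,0,0]]])

```text
t: 5.55
eef_pos: [0.6027, 0.1961, 0.0567]
orientation: [[-0.0, 0.998, -0.07], [-0.0, -0.07, -0.998], [-1.0, -0.0, 0.0]]
ft_force: [-0.3, 0.0, -3.3]
width: 0.0171
```

play_rows(rows=[[-1,[0.1,0,0],[0,0,0]],[-1,[0,0,0],[0,0,0]]])

```text
t: 5.75
eef_pos: [0.6027, 0.1961, 0.0556]
orientation: [[-0.0, 0.998, -0.071], [-0.0, -0.071, -0.998], [-1.0, -0.0, 0.0]]
ft_force: [0.4, 0.1, -3.1]
width: 0.0169
```

play_rows(rows=[[-1,[0.1,0,0],[0,0,0]],[-1,[0,0,0],[0,0,0]]])

```text
t: 5.95
eef_pos: [0.6027, 0.1961, 0.0546]
orientation: [[-0.0, 0.998, -0.071], [-0.0, -0.071, -0.998], [-1.0, -0.0, 0.0]]
ft_force: [-0.1, -0.2, -2.1]
width: 0.0168
```

play_rows(rows=[[-1,[0.05,0,0],[0,0,0]],[-1,[0,0,0],[0,0,0]]])

```text
t: 6.15
eef_pos: [0.6027, 0.1961, 0.0545]
orientation: [[0.0, 0.998, -0.071], [0.0, -0.071, -0.998], [-1.0, 0.0, -0.0]]
ft_force: [-2.1, 0.2, 2.5]
width: 0.0171
```

play_rows(rows=[[-1,[-3,0,0],[0,0,0]],[-1,[-4,0,0],[0,0,0]],[-1,[-4,0,0],[0,0,0]],[-1,[0,0.13,4.05],[0,0,0]],[-1,[0,0.13,4.05],[0,0,0]],[-1,[0,0.13,4.05],[0,0,0]],[-1,[0,0.13,4.05],[0,0,0]],[-1,[0,0.13,4.05],[0,0,0]],[-1,[0,0.13,4.05],[0,0,0]],[-1,[0,0.13,4.05],[0,0,0]],[-1,[0,0.13,4.05],[0,0,0]],[-1,[0,0.1,4.05],[-2,0,0]],[-1,[0,0,0],[0,0,0]]])

```text
t: 7.45
eef_pos: [0.5881, -0.1728, 0.1639]
orientation: [[-0.0, 0.999, -0.039], [-0.001, -0.039, -0.999], [-1.0, 0.0, 0.001]]
ft_force: [1.0, 0.6, -3.9]
width: 0.0164
```

Run:
```python
from h import *
s=env.observe();print(s["q"].round(1),s["ft_force"],s["eef_pos"])
p=(s["eef_pos"],s["orientation"]);im=viewer.read_camera("wrist");cv2.imwrite("pics/w3.png",im)
print(plan((.588,-.1685,.0607),-2.1))
```

```text
[-24.   25.2   2.2  67.1  -0.1  68.3] [ 1.00321235  0.55465367 -3.85300535] [ 0.58811377 -0.17275892  0.163879  ]
(array([10.32, -0.02, -0.2 ]), array([-0.12,  0.  ,  0.01]))
```

View pics/w3.png

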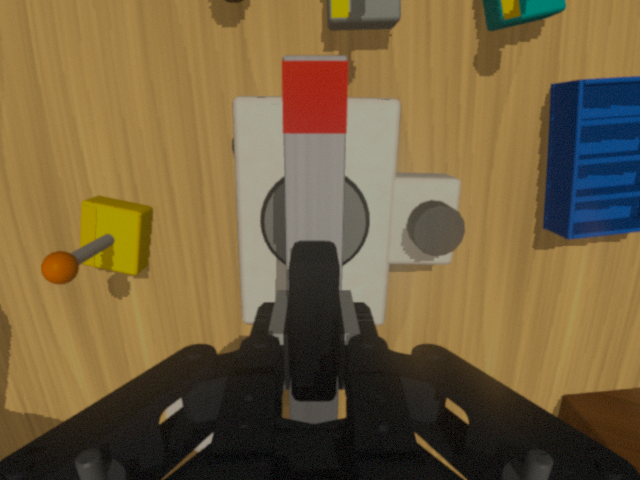

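Run:
```python
from h import *
s=env.observe();p=(s["eef_pos"],s["orientation"]);print(p[0])
im=viewer.read_camera("wrist");cv2.imwrite("pics/w4.png",im);print(env.observe()["eef_pos"])
h=cv2.cvtColor(im,cv2.COLOR_BGR2GRAY)
print(h[215,225:410:1].tolist())
print(h[150:300,272].tolist())
```

```text
[ 0.58810112 -0.17051967  0.16392668]
[ 0.58813749 -0.16906283  0.16399706]
[134, 130, 126, 124, 120, 122, 124, 124, 126, 127, 125, 121, 118, 133, 143, 151, 157, 160, 163, 162, 162, 163, 162, 162, 163, 161, 160, 161, 162, 162, 163, 162, 161, 163, 161, 149, 103, 60, 54, 60, 77, 99, 102, 102, 102, 103, 100, 104, 97, 82, 73, 75, 77, 72, 71, 76, 73, 69, 74, 79, 101, 122, 132, 138, 138, 138, 136, 136, 137, 134, 134, 134, 137, 138, 139, 140, 136, 138, 136, 134, 137, 134, 133, 133, 135, 133, 134, 136, 136, 138, 135, 136, 134, 133, 135, 134, 133, 136, 137, 137, 137, 135, 137, 135, 136, 137, 136, 138, 141, 137, 139, 137, 136, 138, 137, 139, 136, 123, 108, 102, 104, 101, 100, 98, 102, 103, 103, 104, 105, 102, 103, 101, 102, 103, 106, 103, 104, 105, 103, 90, 69, 62, 62, 82, 127, 155, 162, 164, 164, 165, 162, 163, 165, 163, 163, 164, 161, 161, 162, 162, 162, 164, 163, 161, 158, 153, 154, 156, 159, 160, 160, 162, 161, 162, 162, 161, 161, 162, 161, 160, 159, 162, 159, 159, 154]
[163, 162, 164, 161, 162, 162, 161, 162, 162, 161, 163, 162, 163, 160, 161, 162, 160, 162, 163, 163, 162, 163, 164, 161, 161, 159, 162, 162, 160, 163, 160, 160, 161, 162, 159, 161, 161, 158, 154, 138, 111, 80, 61, 53, 56, 53, 60, 73, 89, 93, 99, 102, 105, 100, 103, 103, 102, 103, 102, 103, 106, 102, 103, 101, 102, 104, 101, 104, 102, 102, 103, 103, 101, 103, 102, 97, 102, 99, 103, 101, 103, 104, 103, 100, 99, 102, 102, 105, 99, 101, 104, 101, 103, 102, 100, 101, 100, 101, 93, 88, 81, 63, 57, 54, 71, 107, 140, 154, 157, 160, 158, 162, 160, 162, 160, 161, 162, 160, 161, 160, 162, 160, 160, 159, 159, 159, 159, 158, 159, 159, 161, 161, 161, 158, 161, 163, 160, 162, 160, 163, 161, 163, 159, 163, 160, 161, 160, 161, 161, 161]
```

Run:
```python
from h import *
s=env.observe();p=(np.array([.5881,-.1700,.1639]),s["orientation"])
print(onz("wrist",[(315,221.5)],.036,p),s["eef_pos"],plan((.588,-.1685,.0607),-2.1))
```

```text
[[ 0.58894464 -0.16433343  0.036     ]] [ 0.58813749 -0.16906283  0.16399706] (array([ 1.033e+01, -1.000e-02, -5.000e-02]), array([-0.05, -0.02,  0.02]))
```

play_rows(rows=[[-1,[3,0.03,-0.15],[0,0,0]],[-1,[4,0,0],[0,0,0]],[-1,[2.8,0,0],[0,0,0]],[-1,[0.5,0,0],[0,0,0]],[-1,[0,0,0],[0,0,0]],[-1,[0,0,0],[0,0,0]]])

```text
t: 8.15
eef_pos: [0.5897, -0.1667, 0.0629]
orientation: [[0.002, 0.999, -0.035], [-0.001, -0.035, -0.999], [-1.0, 0.002, 0.001]]
ft_force: [0.6, 0.1, -2.5]
width: 0.0166
```

play_rows(rows=[[-1,[0.1,0,0],[0,0,0]],[-1,[0,0,0],[0,0,0]],[-1,[0,0,0],[0,0,0]]])

```text
t: 8.45
eef_pos: [0.589, -0.1669, 0.0609]
orientation: [[0.001, 0.999, -0.036], [-0.0, -0.036, -0.999], [-1.0, 0.001, 0.0]]
ft_force: [0.5, -0.3, -3.6]
width: 0.017
```

play_rows(rows=[[-1,[0.1,0,0],[0,0,0]],[-1,[0,0,0],[0,0,0]],[-1,[0,0,0],[0,0,0]]])

```text
t: 8.75
eef_pos: [0.5887, -0.1669, 0.0593]
orientation: [[-0.0, 0.999, -0.036], [0.0, -0.036, -0.999], [-1.0, -0.0, -0.0]]
ft_force: [0.7, 0.2, -3.1]
width: 0.017
```

play_rows(rows=[[-1,[0.1,0,0],[0,0,0]],[-1,[0,0,0],[0,0,0]],[-1,[0,0,0],[0,0,0]]])

```text
t: 9.05
eef_pos: [0.5887, -0.1668, 0.0582]
orientation: [[-0.0, 0.999, -0.036], [0.0, -0.036, -0.999], [-1.0, -0.0, -0.0]]
ft_force: [0.3, -0.2, -3.2]
width: 0.0165
```

play_rows(rows=[[-1,[0.1,0,0],[0,0,0]],[-1,[0,0,0],[0,0,0]],[-1,[0,0,0],[0,0,0]]])

```text
t: 9.35
eef_pos: [0.5888, -0.1669, 0.0576]
orientation: [[0.0, 0.999, -0.036], [-0.0, -0.036, -0.999], [-1.0, 0.0, 0.0]]
ft_force: [-1.1, 0.2, 3.1]
width: 0.0165
```

play_rows(rows=[[0,[0,0,0],[0,0,0]],[0,[0,0,0],[0,0,0]],[0,[0,0,0],[0,0,0]],[0,[-1,0,0],[0,0,0]],[0,[-2,0,0],[0,0,0]],[0,[-3,0,0],[0,0,0]],[-1,[0,0,-4.25],[0,0,0]],[-1,[0,0,-4.25],[0,0,0]],[-1,[0,0,0],[0,0,0]],[-1,[0,0,0],[0,0,0]],[-1,[0,0,0],[0,0,0]],[-1,[0,0,0],[0,0,0]]])

```text
t: 10.55
eef_pos: [0.5918, -0.0828, 0.1174]
orientation: [[0.0, 0.999, -0.037], [-0.0, -0.037, -0.999], [-1.0, 0.0, 0.0]]
ft_force: [1.2, -0.3, -0.7]
width: 0.0
```

Run:
```python
from h import *
s=env.observe();print(s["q"].round(1),s["ft_force"],s["eef_pos"],s["width"])
im=viewer.read_camera("wrist");cv2.imwrite("pics/w5.png",im)
im=viewer.read_camera("scene");cv2.imwrite("pics/s5.png",cv2.resize(im[200:400,150:420],None,fx=2.9,fy=2.9,interpolation=2))
```

```text
[-15.8  25.2  -5.2  59.6  -0.   76.3] [ 1.2464322  -0.31379553 -0.69234404] [ 0.59178681 -0.08276273  0.11735414] 9.658722790875239e-06
```

View pics/w5.png

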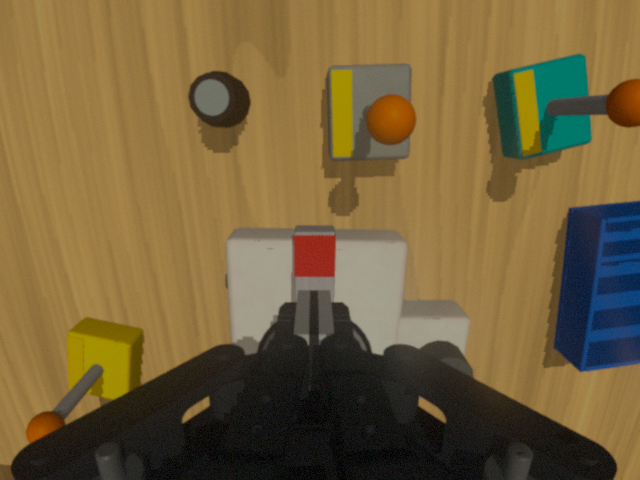

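View pics/s5.png

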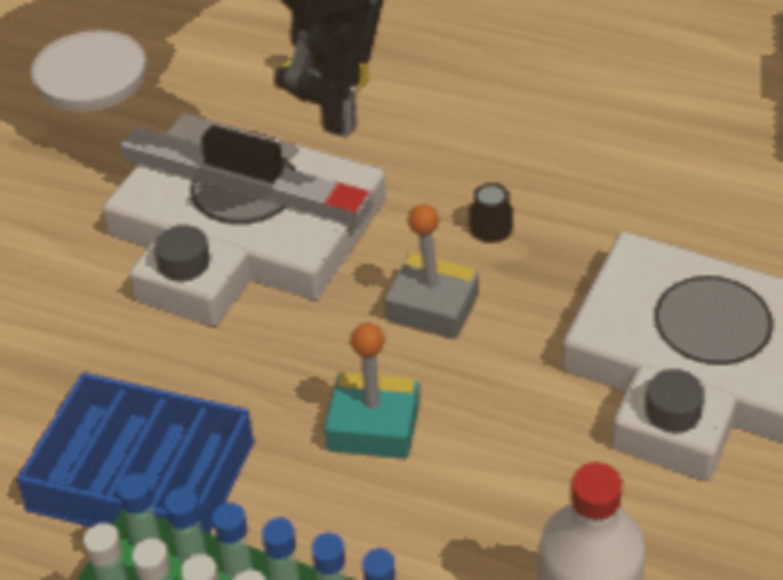

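Run:
```python
from h import *
s=env.observe();p=(s["eef_pos"],s["orientation"])
print(onz("wrist",[(315,256),(315,229)],.053,p),s["eef_pos"])
```

```text
[[ 0.59226999 -0.08174017  0.053     ]
 [ 0.5928581  -0.06525142  0.053     ]] [ 0.59175705 -0.08266723  0.11725195]
```

play_rows(rows=[[-1,[3,0,0],[0,0,0]],[-1,[2.5,0,0],[0,0,0]],[-1,[0.6,0,0],[0,0,0]],[-1,[0,0,0],[0,0,0]],[-1,[0,0,0],[0,0,0]]])

```text
t: 11.15
eef_pos: [0.5923, -0.0822, 0.0573]
orientation: [[0.001, 0.999, -0.036], [-0.0, -0.036, -0.999], [-1.0, 0.001, 0.0]]
ft_force: [0.4, 0.2, 0.3]
width: 0.0001
```

play_rows(rows=[[-1,[0.2,0,0],[0,0,0]],[-1,[0,0,0],[0,0,0]],[-1,[0,0,0],[0,0,0]]])

```text
t: 11.45
eef_pos: [0.592, -0.0819, 0.0547]
orientation: [[0.001, 0.999, -0.036], [-0.0, -0.036, -0.999], [-1.0, 0.001, 0.0]]
ft_force: [-0.4, 0.3, -0.4]
width: -0.0
```

play_rows(rows=[[-1,[0.2,0,0],[0,0,0]],[-1,[0,0,0],[0,0,0]],[-1,[0,0,0],[0,0,0]]])

```text
t: 11.75
eef_pos: [0.5919, -0.0819, 0.0524]
orientation: [[0.0, 0.999, -0.036], [-0.0, -0.036, -0.999], [-1.0, 0.0, -0.0]]
ft_force: [0.8, 0.3, 3.5]
width: -0.0001
```

play_rows(rows=[[-1,[0.15,0,0],[0,0,0]],[-1,[0,0,0],[0,0,0]],[-1,[0,0,0],[0,0,0]]])

```text
t: 12.05
eef_pos: [0.5918, -0.0817, 0.0508]
orientation: [[0.0, 0.999, -0.036], [0.0, -0.036, -0.999], [-1.0, 0.0, -0.0]]
ft_force: [0.5, 3.1, 3.2]
width: -0.0003
```

play_rows(rows=[[-1,[0.15,0,0],[0,0,0]],[-1,[0,0,0],[0,0,0]],[-1,[0,0,0],[0,0,0]]])

```text
t: 12.35
eef_pos: [0.5921, -0.0817, 0.0503]
orientation: [[0.001, 0.999, -0.035], [0.0, -0.035, -0.999], [-1.0, 0.001, -0.0]]
ft_force: [-3.6, 6.1, 17.2]
width: -0.0001
```

play_rows(rows=[[-1,[0.1,0,0],[0,0,0]],[-1,[0,0,0],[0,0,0]],[-1,[0,0,0],[0,0,0]]])

```text
t: 12.65
eef_pos: [0.5922, -0.0817, 0.0501]
orientation: [[0.002, 0.999, -0.035], [-0.0, -0.035, -0.999], [-1.0, 0.002, 0.0]]
ft_force: [-5.8, 6.9, 29.2]
width: -0.0001
```

Run:
```python
from h import *
im=viewer.read_camera("scene");cv2.imwrite("pics/s6.png",cv2.resize(im[200:400,150:420],None,fx=2.9,fy=2.9,interpolation=2))
```

```text
(no output)
```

View pics/s6.png

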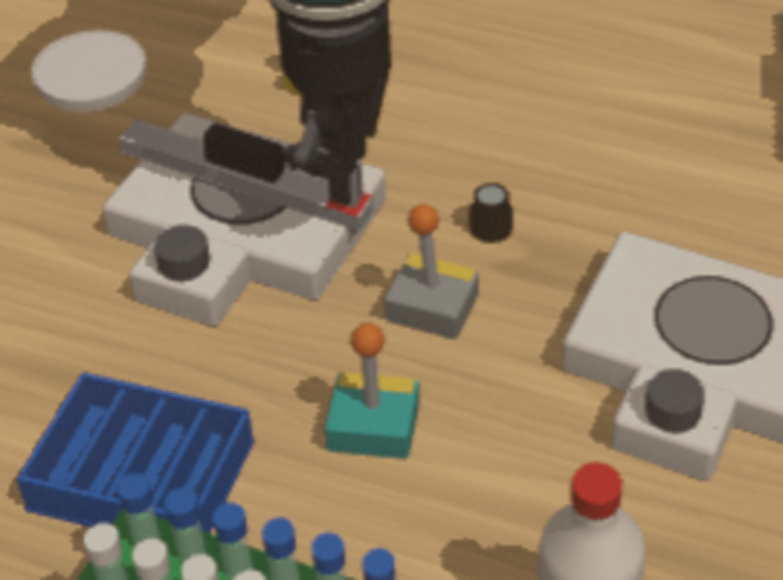

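play_rows(rows=[[-1,[-0.3,0,0],[0,0,0]],[-1,[-0.5,0,0],[0,0,0]],[-1,[-1.5,0,0],[0,0,0]],[-1,[-3,0,0],[0,0,0]],[-1,[-1.5,0,0],[0,0,0]],[-1,[0,0,4.25],[0,0,0]],[-1,[0,0,4.25],[0,0,0]],[-1,[0,0,4.25],[0,0,0]],[-1,[0,0,4.25],[0,0,0]],[-1,[0,0,0],[0,0,0]],[-1,[0,0,0],[0,0,0]],[-1,[3,0,0],[0,0,0]],[-1,[2.5,0,0],[0,0,0]],[-1,[0.4,0,0],[0,0,0]],[-1,[0,0,0],[0,0,0]],[-1,[0,0,0],[0,0,0]]])

```text
t: 14.3
eef_pos: [0.5863, -0.2516, 0.0586]
orientation: [[0.001, 0.999, -0.035], [-0.001, -0.035, -0.999], [-1.0, 0.001, 0.001]]
ft_force: [0.2, -0.7, -0.3]
width: 0.0
```

play_rows(rows=[[-1,[0.2,0,0],[0,0,0]],[-1,[0,0,0],[0,0,0]],[-1,[0,0,0],[0,0,0]]])

```text
t: 14.6
eef_pos: [0.5858, -0.2519, 0.0557]
orientation: [[0.001, 0.999, -0.036], [-0.0, -0.036, -0.999], [-1.0, 0.001, 0.0]]
ft_force: [0.1, -0.3, 0.4]
width: 0.0
```

play_rows(rows=[[-1,[0.2,0,0],[0,0,0]],[-1,[0,0,0],[0,0,0]],[-1,[0,0,0],[0,0,0]]])

```text
t: 14.9
eef_pos: [0.5857, -0.2517, 0.0532]
orientation: [[-0.0, 0.999, -0.036], [0.0, -0.036, -0.999], [-1.0, -0.0, -0.0]]
ft_force: [0.5, -0.0, 0.3]
width: -0.0
```

play_rows(rows=[[-1,[0.15,0,0],[0,0,0]],[-1,[0,0,0],[0,0,0]],[-1,[0,0,0],[0,0,0]]])

```text
t: 15.2
eef_pos: [0.5858, -0.2521, 0.052]
orientation: [[0.0, 0.999, -0.036], [-0.001, -0.036, -0.999], [-1.0, 0.0, 0.001]]
ft_force: [-1.4, -2.2, 4.3]
width: -0.0004
```

play_rows(rows=[[-1,[0.12,0,0],[0,0,0]],[-1,[0,0,0],[0,0,0]],[-1,[0,0,0],[0,0,0]]])

```text
t: 15.5
eef_pos: [0.5858, -0.252, 0.0507]
orientation: [[0.0, 0.999, -0.036], [-0.0, -0.036, -0.999], [-1.0, 0.0, 0.0]]
ft_force: [0.1, -3.8, 4.4]
width: -0.0002
```

play_rows(rows=[[-1,[0.1,0,0],[0,0,0]],[-1,[0,0,0],[0,0,0]],[-1,[0,0,0],[0,0,0]]])

```text
t: 15.8
eef_pos: [0.5859, -0.2521, 0.0504]
orientation: [[0.001, 0.999, -0.036], [-0.001, -0.036, -0.999], [-1.0, 0.001, 0.001]]
ft_force: [-3.2, -2.7, 13.2]
width: -0.0001
```

Run:
```python
from h import *
im=viewer.read_camera("scene");cv2.imwrite("pics/s7.png",cv2.resize(im[200:400,150:420],None,fx=2.9,fy=2.9,interpolation=2))
```

```text
(no output)
```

View pics/s7.png

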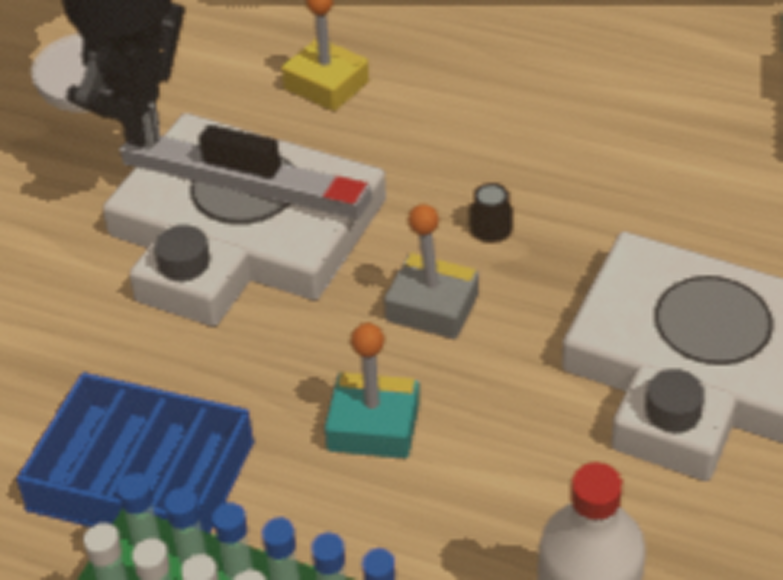

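play_rows(rows=[[-1,[-0.3,0,0],[0,0,0]],[-1,[-0.5,0,0],[0,0,0]],[-1,[-2,0,0],[0,0,0]],[-1,[-4,0,0],[0,0,0]],[0,[0,0,-4.25],[0,0,0]],[0,[0,0,-4.25],[0,0,0]],[0,[0,0,0],[0,0,0]],[0,[0,0,0],[0,0,0]],[0,[0,0,0],[0,0,0]]])

```text
t: 16.75
eef_pos: [0.5887, -0.1672, 0.1174]
orientation: [[-0.0, 0.999, -0.036], [0.0, -0.036, -0.999], [-1.0, -0.0, -0.0]]
ft_force: [0.3, 0.3, -0.5]
width: 0.0427
```

Run:
```python
from h import *
s=env.observe();p=(s["eef_pos"],s["orientation"]);im=viewer.read_camera("wrist");cv2.imwrite("pics/w8.png",im);print(p[0],s["width"])
```

```text
[ 0.58867818 -0.16722049  0.11744001] 0.042706142361447375
```

View pics/w8.png

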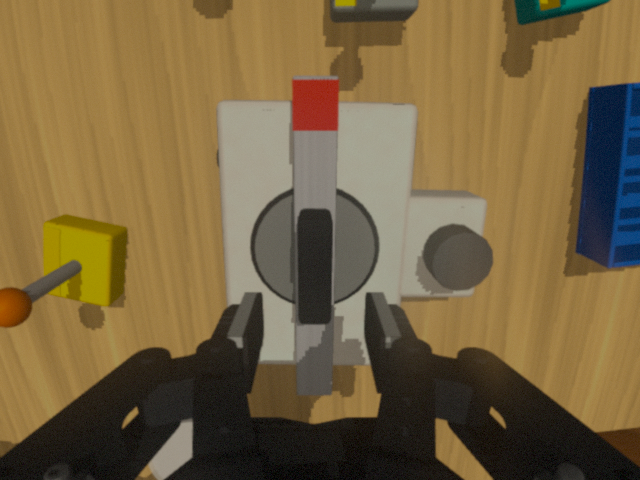

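play_rows(rows=[[0,[3,0,0],[0,0,0]],[0,[2,0,0],[0,0,0]],[0,[0.95,0,0],[0,0,0]],[0,[0,0,0],[0,0,0]],[-1,[0,0,0],[0,0,0]],[-1,[0,0,0],[0,0,0]],[-1,[0,0,0],[0,0,0]],[-1,[0,0,0],[0,0,0]],[-1,[0,0,0],[0,0,0]],[-1,[-3,0,0],[0,0,0]],[-1,[-4,0,0],[0,0,0]],[-1,[-4,0,0],[0,0,0]],[-1,[0,0,0],[0,0,0]]])

```text
t: 18.1
eef_pos: [0.5907, -0.1676, 0.1735]
orientation: [[0.007, 0.999, -0.036], [-0.003, -0.036, -0.999], [-1.0, 0.007, 0.003]]
ft_force: [0.2, 0.0, -2.6]
width: 0.017
```

play_rows(rows=[[-1,[0,0.01,-4.04],[0,0,0]],[-1,[0,0.01,-4.04],[0,0,0]],[-1,[0,0.01,-4.04],[0,0,0]],[-1,[0,0.01,-4.04],[0,0,0]],[-1,[0,0.01,-4.04],[0,0,0]],[-1,[0,0.01,-4.04],[0,0,0]],[-1,[0,0.01,-4.04],[0,0,0]],[-1,[0,0.01,-4.04],[0,0,0]],[-1,[0,0,-4.0],[1.9,0,0]],[-1,[0,0,0],[0,0,0]],[-1,[0,0,0],[0,0,0]]])

```text
t: 19.2
eef_pos: [0.6021, 0.1969, 0.1674]
orientation: [[-0.001, 0.998, -0.067], [-0.0, -0.067, -0.998], [-1.0, -0.001, 0.0]]
ft_force: [0.1, -0.3, -3.0]
width: 0.0166
```

Run:
```python
from h import *
print(env.observe()["eef_pos"],env.observe()["width"],plan((.6027,.1961,.060),-3.9))
```

```text
[0.60207253 0.19688957 0.16736317] 0.016563285810280392 (array([10.74,  0.08,  0.07]), array([0.06, 0.02, 0.05]))
```

play_rows(rows=[[-1,[3,0.05,0],[0,0,0]],[-1,[4,0,0],[0,0,0]],[-1,[3.5,0,0],[0,0,0]],[-1,[0.5,0,0],[0,0,0]],[-1,[0,0,0],[0,0,0]],[-1,[0,0,0],[0,0,0]],[-1,[0,0,0],[0,0,0]]])

```text
t: 19.9
eef_pos: [0.6033, 0.1956, 0.0587]
orientation: [[0.001, 0.998, -0.069], [0.0, -0.069, -0.998], [-1.0, 0.001, -0.0]]
ft_force: [-0.0, 0.2, -2.4]
width: 0.0169
```

play_rows(rows=[[-1,[0.1,0,0],[0,0,0]],[-1,[0,0,0],[0,0,0]],[-1,[0,0,0],[0,0,0]]])

```text
t: 20.2
eef_pos: [0.603, 0.1961, 0.0572]
orientation: [[0.0, 0.998, -0.069], [0.0, -0.069, -0.998], [-1.0, 0.0, -0.0]]
ft_force: [0.4, 0.4, -3.1]
width: 0.0166
```

play_rows(rows=[[-1,[0.1,0,0],[0,0,0]],[-1,[0,0,0],[0,0,0]],[-1,[0,0,0],[0,0,0]]])

```text
t: 20.5
eef_pos: [0.603, 0.1961, 0.056]
orientation: [[-0.0, 0.998, -0.069], [-0.0, -0.069, -0.998], [-1.0, -0.0, 0.0]]
ft_force: [0.5, 0.5, -4.4]
width: 0.0169
```

play_rows(rows=[[-1,[0.1,0,0],[0,0,0]],[-1,[0,0,0],[0,0,0]],[-1,[0,0,0],[0,0,0]]])

```text
t: 20.8
eef_pos: [0.6031, 0.1961, 0.0558]
orientation: [[0.001, 0.998, -0.069], [0.0, -0.069, -0.998], [-1.0, 0.001, -0.0]]
ft_force: [-3.0, -0.2, 7.0]
width: 0.0168
```

play_rows(rows=[[-1,[0.05,0,0],[0,0,0]],[-1,[0,0,0],[0,0,0]],[-1,[0,0,0],[0,0,0]]])

```text
t: 21.1
eef_pos: [0.603, 0.1961, 0.0558]
orientation: [[0.001, 0.998, -0.069], [0.0, -0.069, -0.998], [-1.0, 0.001, -0.0]]
ft_force: [-6.4, -2.1, 13.6]
width: 0.0168
```

play_rows(rows=[[-1,[-0.1,0,0],[0,0,0]],[0,[0,0,0],[0,0,0]],[0,[0,0,0],[0,0,0]],[0,[0,0,0],[0,0,0]],[0,[-1,0,0],[0,0,0]],[0,[-2,0,0],[0,0,0]],[0,[-3,0,0],[0,0,0]],[0,[0,0,0],[0,0,0]],[0,[0,0,0],[0,0,0]]])

```text
t: 22.0
eef_pos: [0.6034, 0.1962, 0.1165]
orientation: [[0.002, 0.998, -0.069], [0.0, -0.069, -0.998], [-1.0, 0.002, -0.0]]
ft_force: [-1.0, -0.3, -0.4]
width: 0.0429
```

Run:
```python
from h import *
s=env.observe();p=(s["eef_pos"],s["orientation"]);im=viewer.read_camera("wrist");cv2.imwrite("pics/w9.png",im);print(p[0],s["width"])
```

```text
[0.60343375 0.1962011  0.11651933] 0.04286962246342875
```

View pics/w9.png

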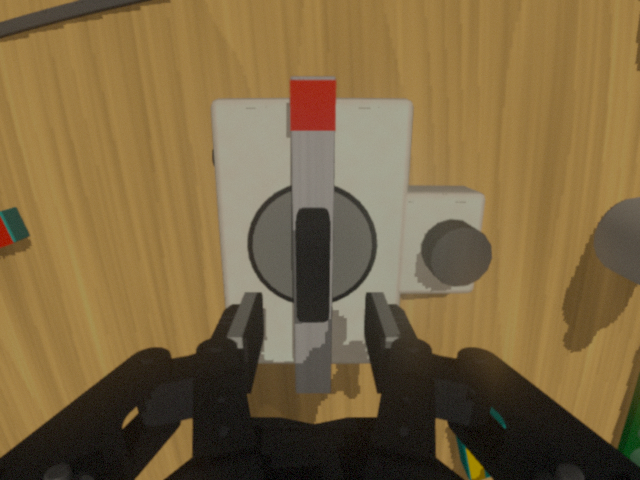

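play_rows(rows=[[-1,[0,0,-4.25],[0,0,0]],[-1,[0,0,-4.25],[0,0,0]],[-1,[0,0,0],[0,0,0]],[-1,[0,0,0],[0,0,0]],[-1,[0,0,0],[0,0,0]],[-1,[0,0,0],[0,0,0]],[-1,[3,0,0],[0,0,0]],[-1,[2.5,0,0],[0,0,0]],[-1,[0.6,0,0],[0,0,0]],[-1,[0,0,0],[0,0,0]],[-1,[0,0,0],[0,0,0]],[-1,[0,0,0],[0,0,0]]])

```text
t: 23.25
eef_pos: [0.6096, 0.281, 0.056]
orientation: [[0.002, 0.998, -0.069], [0.001, -0.069, -0.998], [-1.0, 0.002, -0.001]]
ft_force: [0.1, -0.7, -0.1]
width: 0.0002
```

play_rows(rows=[[-1,[0.2,0,0],[0,0,0]],[-1,[0,0,0],[0,0,0]],[-1,[0,0,0],[0,0,0]]])

```text
t: 23.55
eef_pos: [0.6089, 0.2809, 0.0528]
orientation: [[0.0, 0.998, -0.069], [0.0, -0.069, -0.998], [-1.0, 0.0, -0.0]]
ft_force: [-0.5, -0.0, 0.7]
width: -0.0001
```

play_rows(rows=[[-1,[0.15,0,0],[0,0,0]],[-1,[0,0,0],[0,0,0]],[-1,[0,0,0],[0,0,0]]])

```text
t: 23.85
eef_pos: [0.6088, 0.2809, 0.051]
orientation: [[-0.0, 0.998, -0.069], [-0.0, -0.069, -0.998], [-1.0, -0.0, 0.0]]
ft_force: [-0.5, 0.3, 0.1]
width: -0.0
```

play_rows(rows=[[-1,[0.1,0,0],[0,0,0]],[-1,[0,0,0],[0,0,0]],[-1,[0,0,0],[0,0,0]]])

```text
t: 24.15
eef_pos: [0.6088, 0.2809, 0.0501]
orientation: [[-0.0, 0.998, -0.069], [-0.0, -0.069, -0.998], [-1.0, -0.0, 0.0]]
ft_force: [0.1, 0.4, 0.8]
width: -0.0002
```

play_rows(rows=[[-1,[0.06,0,0],[0,0,0]],[-1,[0,0,0],[0,0,0]],[-1,[0,0,0],[0,0,0]]])

```text
t: 24.45
eef_pos: [0.6089, 0.2809, 0.05]
orientation: [[0.0, 0.998, -0.069], [0.0, -0.069, -0.998], [-1.0, 0.0, -0.0]]
ft_force: [-1.9, -1.0, 6.7]
width: 0.0002
```

play_rows(rows=[[-1,[0.07,0,0],[0,0,0]],[-1,[0,0,0],[0,0,0]],[-1,[0,0,0],[0,0,0]],[-1,[0,0,0],[0,0,0]],[-1,[0,0,0],[0,0,0]]])

```text
t: 24.95
eef_pos: [0.6089, 0.2809, 0.05]
orientation: [[0.001, 0.998, -0.069], [0.0, -0.069, -0.998], [-1.0, 0.001, -0.0]]
ft_force: [-4.5, -2.1, 15.2]
width: 0.0004
```

Run:
```python
from h import *
im=viewer.read_camera("scene");cv2.imwrite("pics/s10.png",cv2.resize(im[220:420,230:500],None,fx=2.9,fy=2.9,interpolation=2))
```

```text
(no output)
```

View pics/s10.png

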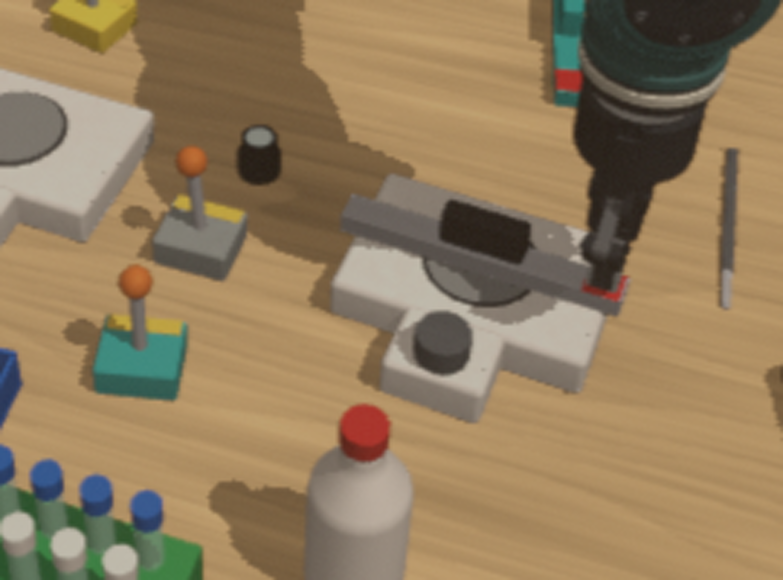

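Bar is solid under 15 N at the red end, held at 50 mm height (no rock). Now the plain end.

play_rows(rows=[[-1,[-0.3,0,0],[0,0,0]],[-1,[-0.5,0,0],[0,0,0]],[-1,[-2,0,0],[0,0,0]],[-1,[-4,0,0],[0,0,0]],[-1,[0,0,4.25],[0,0,0]],[-1,[0,0,4.25],[0,0,0]],[-1,[0,0,4.25],[0,0,0]],[-1,[0,0,4.25],[0,0,0]],[-1,[0,0,0],[0,0,0]],[-1,[0,0,0],[0,0,0]],[-1,[3,0,0],[0,0,0]],[-1,[2.5,0,0],[0,0,0]],[-1,[0.8,0,0],[0,0,0]],[-1,[0,0,0],[0,0,0]],[-1,[0,0,0],[0,0,0]],[-1,[0,0,0],[0,0,0]]])

```text
t: 26.6
eef_pos: [0.5979, 0.1116, 0.055]
orientation: [[0.002, 0.998, -0.068], [0.0, -0.068, -0.998], [-1.0, 0.002, -0.0]]
ft_force: [-0.8, 0.5, 0.1]
width: -0.0002
```

play_rows(rows=[[-1,[0.1,0,0],[0,0,0]],[-1,[0,0,0],[0,0,0]],[-1,[0,0,0],[0,0,0]]])

```text
t: 26.9
eef_pos: [0.5973, 0.1113, 0.0531]
orientation: [[0.0, 0.998, -0.069], [0.0, -0.069, -0.998], [-1.0, 0.0, -0.0]]
ft_force: [0.2, 0.1, 0.8]
width: 0.0002
```

play_rows(rows=[[-1,[0.1,0,0],[0,0,0]],[-1,[0,0,0],[0,0,0]],[-1,[0,0,0],[0,0,0]]])

```text
t: 27.2
eef_pos: [0.5971, 0.1113, 0.0517]
orientation: [[-0.0, 0.998, -0.069], [-0.0, -0.069, -0.998], [-1.0, -0.0, 0.0]]
ft_force: [0.4, 0.6, -0.3]
width: 0.0004
```

play_rows(rows=[[-1,[0.15,0,0],[0,0,0]],[-1,[0,0,0],[0,0,0]],[-1,[0,0,0],[0,0,0]]])

```text
t: 27.5
eef_pos: [0.5971, 0.1113, 0.0502]
orientation: [[-0.0, 0.998, -0.069], [-0.0, -0.069, -0.998], [-1.0, -0.0, 0.0]]
ft_force: [0.5, 0.3, 0.1]
width: 0.0001
```

play_rows(rows=[[-1,[0.1,0,0],[0,0,0]],[-1,[0,0,0],[0,0,0]],[-1,[0,0,0],[0,0,0]]])

```text
t: 27.8
eef_pos: [0.5972, 0.1113, 0.05]
orientation: [[0.001, 0.998, -0.069], [-0.0, -0.069, -0.998], [-1.0, 0.001, 0.0]]
ft_force: [-3.3, -1.1, 11.6]
width: 0.0003
```

play_rows(rows=[[-1,[0.04,0,0],[0,0,0]],[-1,[0,0,0],[0,0,0]],[-1,[0,0,0],[0,0,0]],[-1,[0,0,0],[0,0,0]]])

```text
t: 28.2
eef_pos: [0.5972, 0.1113, 0.05]
orientation: [[0.001, 0.998, -0.069], [-0.0, -0.069, -0.998], [-1.0, 0.001, 0.0]]
ft_force: [-5.1, -0.7, 16.3]
width: 0.0003
```

play_rows(rows=[[-1,[-0.3,0,0],[0,0,0]],[-1,[-0.5,0,0],[0,0,0]],[-1,[-2,0,0],[0,0,0]],[-1,[-4,0,0],[0,0,0]],[-1,[-4,0,0],[0,0,0]],[-1,[0,1.5,2],[0,0,0]],[-1,[0,1.8,2],[-4,0,0]],[-1,[0,0,0],[0,0,0]],[-1,[0,0,0],[0,0,0]],[-1,[0,0,0],[0,0,0]]])

```text
t: 29.2
eef_pos: [0.6268, 0.0696, 0.1568]
orientation: [[-0.001, 1.0, 0.001], [0.0, 0.001, -1.0], [-1.0, -0.001, -0.0]]
ft_force: [-0.4, -0.2, -0.2]
width: 0.0001
```

Run:
```python
from h import *
s=env.observe();p=(s["eef_pos"],s["orientation"]);print(p[0],s["q"].round(1))
for n in("top","scene","wrist"):
    im=viewer.read_camera(n);cv2.imwrite(f"pics/{n}11.png",im)
    h=cv2.cvtColor(im,cv2.COLOR_BGR2HSV);m=((h[...,0]>4)&(h[...,0]<16)&(h[...,1]>190)&(h[...,2]>120)).astype(np.uint8)
    k,l,st,c=cv2.connectedComponentsWithStats(m)
    print(n,[(st[i].tolist(),c[i].round(1).tolist()) for i in range(1,k) if st[i,4]>25])
```

```text
[0.62682743 0.06958431 0.1567831 ] [-1.1 27.1  4.4 67.4  0.  88.9]
top [([323, 169, 6, 8, 37], [325.5, 172.3]), ([401, 263, 7, 7, 35], [403.8, 265.5])]
scene []
wrist [([476, 340, 27, 29, 528], [488.9, 354.3])]
```

View pics/wrist11.png

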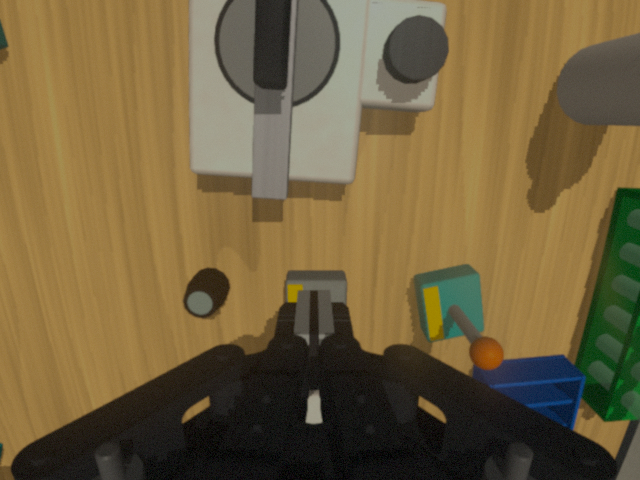

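View pics/top11.png

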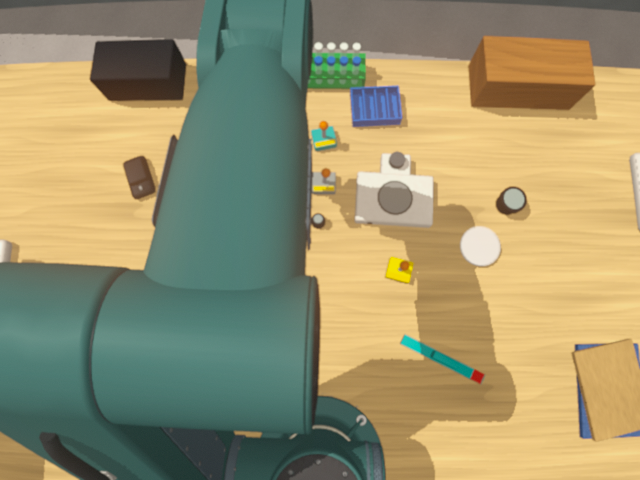

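Run:
```python
from h import *
im=cv2.imread("pics/scene0.png");h=cv2.cvtColor(im,cv2.COLOR_BGR2HSV)[265:288,285:310]
m=((h[...,0]<16)&(h[...,1]>170)&(h[...,2]>100));y,x=np.nonzero(m);c=(x.mean()+285,y.mean()+265);print(c,m.sum(),np.ptp(x),np.ptp(y))
o1,d1=ray("scene",c);o2,d2=ray("top",(325.5,172.3));d1,d2=d1[0],d2[0]
k=np.linalg.lstsq(np.c_[d1,-d2],o2-o1,rcond=None)[0];a,b=o1+k[0]*d1,o2+k[1]*d2;print((a+b)/2,a-b)
print(plan((.628,.045,.072),0))
```

```text
(np.float64(295.81159420289856), np.float64(275.18840579710144)) 69 8 8
[ 0.62848417 -0.00632026  0.08726938] [-0.00084354  0.00269606 -0.00027344]
(array([8.49, 0.11, 2.47]), array([ 0.08, -0.  ,  0.01]))
```

play_rows(rows=[[-1,[0,0.1,2.4],[0,0,0]],[-1,[3,0,0],[0,0,0]],[-1,[3.5,0,0],[0,0,0]],[-1,[2.1,0,0],[0,0,0]],[-1,[0,0,0],[0,0,0]],[-1,[0,0,1],[0,0,0]],[-1,[0,0,1],[0,0,0]],[-1,[0,0,0.5],[0,0,0]],[-1,[0,0,0.5],[0,0,0]],[-1,[0,0,0.5],[0,0,0]],[-1,[0,0,0.5],[0,0,0]],[-1,[0,0,0],[0,0,0]]])

```text
t: 30.55
eef_pos: [0.6284, 0.0045, 0.071]
orientation: [[0.0, 1.0, 0.0], [-0.0, 0.0, -1.0], [-1.0, 0.0, 0.0]]
ft_force: [-0.0, -0.4, 0.5]
width: 0.0001
```

play_rows(rows=[[-1,[0,0,0.5],[0,0,0]],[-1,[0,0,0.5],[0,0,0]],[-1,[0,0,0.5],[0,0,0]],[-1,[0,0,0],[0,0,0]],[-1,[0,0,0],[0,0,0]]])

```text
t: 31.05
eef_pos: [0.6284, -0.0101, 0.0709]
orientation: [[0.0, 1.0, 0.001], [-0.0, 0.001, -1.0], [-1.0, 0.0, 0.0]]
ft_force: [0.1, 0.3, 1.0]
width: -0.0001
```

Run:
```python
from h import *
im=viewer.read_camera("scene");cv2.imwrite("pics/s12.png",cv2.resize(im[220:380,190:400],None,fx=3.5,fy=3.5,interpolation=2))
im=viewer.read_camera("top");cv2.imwrite("pics/t12.png",cv2.resize(im[130:260,200:420],None,fx=3.5,fy=3.5,interpolation=2))
```

```text
(no output)
```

View pics/s12.png

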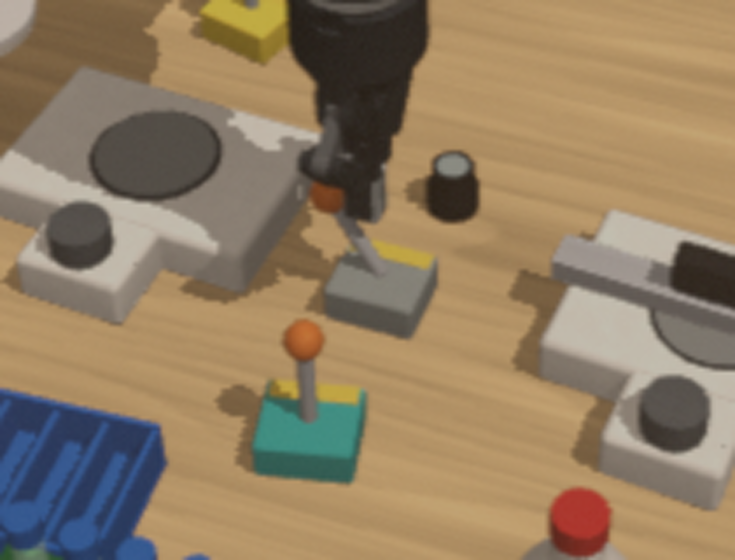

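Lever is tilting towards the right base. Push on to the stop.

play_rows(rows=[[-1,[0,0,0.3],[0,0,0]],[-1,[0,0,0.3],[0,0,0]],[-1,[0,0,0],[0,0,0]],[-1,[0,0,0],[0,0,0]]])

```text
t: 31.55
eef_pos: [0.6283, -0.0149, 0.0708]
orientation: [[-0.0, 1.0, 0.002], [0.002, 0.002, -1.0], [-1.0, -0.0, -0.002]]
ft_force: [1.0, 8.8, -0.5]
width: -0.0002
```

play_rows(rows=[[-1,[0,0,0.15],[0,0,0]],[-1,[0,0,0],[0,0,0]],[-1,[0,0,0],[0,0,0]]])

```text
t: 31.85
eef_pos: [0.6283, -0.0153, 0.0708]
orientation: [[0.0, 1.0, 0.002], [0.005, 0.002, -1.0], [-1.0, 0.0, -0.005]]
ft_force: [0.9, 16.8, -0.6]
width: -0.0004
```

play_rows(rows=[[-1,[0,0,0.15],[0,0,0]],[-1,[0,0,0],[0,0,0]],[-1,[0,0,0],[0,0,0]]])

```text
t: 32.15
eef_pos: [0.6283, -0.0156, 0.0707]
orientation: [[0.0, 1.0, 0.003], [0.007, 0.003, -1.0], [-1.0, 0.0, -0.007]]
ft_force: [0.8, 23.5, 0.9]
width: -0.0001
```

At the stop. Retreat and verify.

play_rows(rows=[[-1,[0,0,-0.5],[0,0,0]],[-1,[0,0,-1],[0,0,0]],[-1,[0,0,-1.5],[0,0,0]],[-1,[0,0,-1.5],[0,0,0]],[-1,[-3,0,0],[0,0,0]],[-1,[-4,0,0],[0,0,0]],[-1,[-4,0,0],[0,0,0]],[-1,[-4,0,0],[0,0,0]],[-1,[0,-4.5,0],[0,0,0]],[-1,[0,-4.5,0],[0,0,0]],[-1,[0,-4.5,0],[0,0,0]],[-1,[0,-4.5,0],[0,0,0]],[-1,[0,-4.5,0],[0,0,0]],[-1,[0,0,0],[0,0,0]],[-1,[0,0,0],[0,0,0]],[-1,[0,0,0],[0,0,0]]])

```text
t: 33.75
eef_pos: [0.4043, 0.0261, 0.2211]
orientation: [[0.001, 1.0, 0.001], [-0.0, 0.001, -1.0], [-1.0, 0.001, 0.0]]
ft_force: [-0.2, 1.1, -0.3]
width: 0.0001
```

Run:
```python
from h import *
for n in("top","scene"):
    im=viewer.read_camera(n);cv2.imwrite(f"pics/{n}13.png",im)
s=env.observe();print(s["t"],s["ft_force"])
```

```text
33.85 [0.54815412 0.55727695 0.65000211]
```

View pics/top13.png

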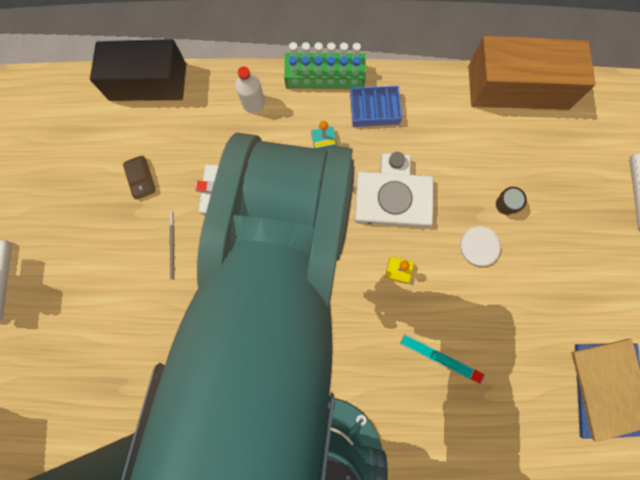

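View pics/scene13.png

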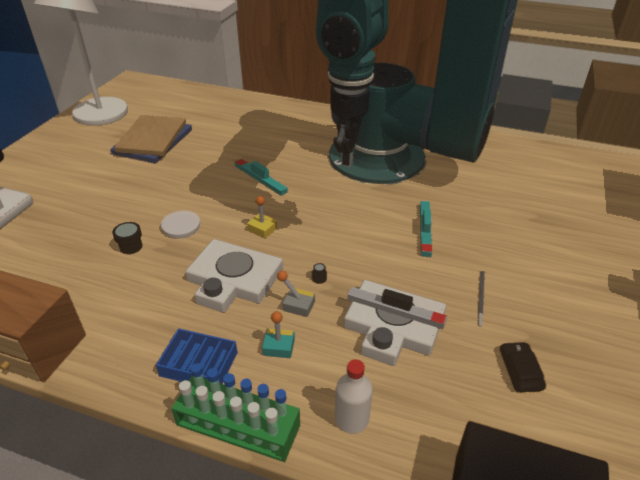

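Run:
```python
from h import *
im=cv2.imread("pics/scene13.png");h=cv2.cvtColor(im,cv2.COLOR_BGR2HSV)[265:288,272:300]
m=((h[...,0]<16)&(h[...,1]>170)&(h[...,2]>100));y,x=np.nonzero(m);print(x.mean()+272,y.mean()+265)
for a in(0,-.5,-.55,-.6): print(a,proj("scene",[[.6285,-.0055+.062*np.sin(a),.026+.062*np.cos(a)]]))
```

```text
282.06060606060606 275.3787878787879
0 [[295.47452297 274.96001697]]
-0.5 [[281.86648212 274.2172733 ]]
-0.55 [[280.67210269 274.45929146]]
-0.6 [[279.52121711 274.75667302]]
```

play_rows(rows=[[-1,[0,3.7,1.8],[0,0,0]],[-1,[0,3.7,1.8],[0,0,0]],[-1,[0,3.7,1.8],[0,0,0]],[-1,[0,3.7,1.8],[0,0,0]],[-1,[0,3.7,1.8],[0,0,0]],[-1,[0,0,0],[0,0,0]],[-1,[0,0,0],[0,0,0]],[-1,[0,0,0],[0,0,0]]])

```text
t: 34.65
eef_pos: [0.5881, -0.0635, 0.2206]
orientation: [[-0.001, 1.0, 0.001], [0.0, 0.001, -1.0], [-1.0, -0.001, -0.0]]
ft_force: [-0.5, -0.3, 0.6]
width: -0.0001
```

Run:
```python
from h import *
s=env.observe();p=(s["eef_pos"],s["orientation"]);print(p[0])
im=viewer.read_camera("wrist");cv2.imwrite("pics/w14.png",im)
h=cv2.cvtColor(im,cv2.COLOR_BGR2HSV);m=((h[...,0]>4)&(h[...,0]<16)&(h[...,1]>190)&(h[...,2]>120)).astype(np.uint8)
k,l,st,c=cv2.connectedComponentsWithStats(m)
print([(st[i].tolist(),c[i].round(1).tolist(),onz("wrist",c[i],.077,p)) for i in range(1,k) if st[i,4]>25])
```

```text
[ 0.58805803 -0.06350252  0.22059632]
[([515, 131, 25, 26, 375], [527.2, 143.4], array([[7.50996368e-01, 4.94831253e-04, 7.70000000e-02]])), ([355, 178, 25, 25, 352], [367.1, 190.3], array([[ 0.62895872, -0.03678418,  0.077     ]])), ([112, 343, 23, 23, 279], [123.7, 353.8], array([[ 0.41380123, -0.18650536,  0.077     ]]))]
```

View pics/w14.png

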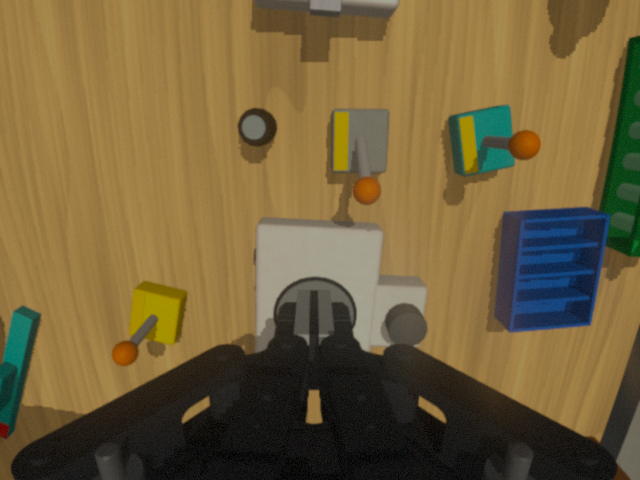

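Run:
```python
from h import *
s=env.observe();p=(s["eef_pos"],s["orientation"])
a=onz("wrist",[(361,110),(361,172)],.026,p);print(a,a.mean(0))
y=-.0368-a.mean(0)[1];print(np.arcsin(y/.062))
```

```text
[[ 0.62822455  0.0247617   0.026     ]
 [ 0.63004388 -0.02870275  0.026     ]] [ 0.62913422 -0.00197053  0.026     ]
-0.5965185702789374
```

Lever is at −0.6 rad, which is its stop. Handing in.

Run:
```python
from workcell import hand_in
print(hand_in())
```

```text
the job is handed in; nothing more can be done
None
```

The job is done and handed in at about 35 s. The straightedge rocks on the right base; it now lies across the middle of the left base, where it does not rock.

- **Finding the rocking base:** On the right base the bar met the disc about 3 mm higher than on the left. With it released, each end dropped at about 3–4 N and the far end lifted, so it rocks there.
- **Left base:** I laid the bar across the disc and pressed the red end to about 15 N, then the plain end to about 16 N. Neither end gave.
- **Pointer lever:** I pushed it towards the right base until the push built up to about 23 N against the stop. A last wrist picture put it at −0.597 rad, where the stop is −0.6. An earlier estimate from the scene camera gave about −0.5 to −0.55 rad, which is about one to two pixels off there.
- **Other things on the bench:** In the last pictures they stand where they started and nothing is touched by the robot. The highest push I saw was 29 N, at the red end on the right base.

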